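Restock the pigment drawer with the push latch

ROBOT

A 7-joint arm with a two-finger parallel gripper is mounted at the origin on the work surface. World frame = base frame: x ahead of the robot, y to its left, z up, the work surface at z = 0. Lengths are in mm, angles in rad, forces in N, time in s.
With the tool pointing down it reaches from about 350 to 775 mm from the base axis. Payload 3.1 kg.
Tool frame: the origin (TCP) lies midway between the tips of the shut fingers; the grasp point (between the pads) lies 19 mm behind it (ctrl.hold_point_z is the distance from the TCP to the grasp point, in mm); z points along the fingers, y is the direction in which the jaws open and shut (so a half turn about z gives the same grasp; the last joint's range is limited). The gripper opens to 85 mm and grips with 20 to 120 N. Pads are 22 mm wide; open, the fingers measure 114 mm over their backs; the gripper's body (76 mm by 85 mm) begins 54 mm behind the grasp point. The pads swing forward as they close: fully open they stand 13 mm farther back than shut.
Start: joints at [-1.143, 0.311, 0.014, 1.512, -0.004, 1.319, -0.027], TCP at [248.967, 490.442, 231.304] pointing down, gripper open.
Joint ranges: [-2.7, 2.7], [-0.3, 1.91], [-1.27, 1.3], [0.12, 2.57], [-1.44, 4.58], [0.2, 2.03], [-3.05, 3.05]. Speed limits (rad/s): [2.79, 2.79, 3.14, 3.14, 3.14, 3.14, 3.14].

INTERFACE

Orientations are given as a rotation vector (axis times angle).
In Python, from station import ctrl gives the robot as it stands.
- The arm moves only by the tool apply_moves, never from a script. Its argument "targets" is one flat list of numbers, 7 for each row, row after row: the shift along the world's x, y, z in m, then the turn, a rotation vector about the world's x, y, z in degrees, then the finger opening in m, from 0 to 0.0854. A call has 1 to 8 rows; each row is the pose to reach, as a shift and turn from the pose commanded when the call began; what a row does not reach only later rows make up. A row lasts 1/8 s, in which the tool goes at most 62.5 mm and 10.7 degrees, less where a joint would pass 70% of its speed; a pose out of reach is approached as far as the arm can. A call with a gripper value outside its range is refused whole. The fingers move at their own pace and stop on an object; "grip_force" is the grip in N (left out, the last holds). Time passes only in rows, so rows that repeat a pose let the fingers close. It gives the time, the measured TCP pose, the force and the opening at its end, in the units of the state.
- ctrl.get_obs(): the state, without advancing time (a new reading comes with each control period).
- ctrl.read_camera(name): name is "scene" or "top" or "wrist"; returns the picture (384x512x3 uint8, red, green, blue); there is no depth.
- ctrl.camera_info(name): a dict with "intrinsics" (3x3 intrinsics, pixels), "R" (3x3) and "t" (3): a world point X has camera coordinates R X + t; the wrist camera has in their place "hand_eye" (4x4, takes a point from camera to tool coordinates, whose origin is the TCP and whose axes are the flange's). Camera axes: x right, y down, z forward; pixel columns grow to the right and rows downward; lengths in mm; the calibration is good to about 2 mm. The wrist camera is an equidistant fisheye: a pixel r from the principal point sees the ray r / f radians off the axis. A picture is of the moment at which its call begins: read the wrist's pose just before it. camera_info takes no time and is no camera call.
- ctrl.hand_in(): hands the job in, once; it reports no verdict.
The state is a dict: "clock": time; "joints": joint angles; "qd": joint speeds; "tau": joint torques, N m; "tcp_pos": TCP position; "orientation": TCP orientation; "ft_force": force on the tool from outside, world axes, zero at the start; "moment": the same for the moment, N m; "width": opening from 0.0 (shut) to 1.0 (fully open).
Only numpy, scipy, OpenCV 4.12 (cv2) and the standard library are available. Lean on these libraries where they do the work, as an engineer would, in place of code of your own. Each camera call takes 0.05 s, during which the arm holds its last target. There are 200 camera calls.

TASK

Press the shut drawer of the pigment cabinet in once so that its push latch lets it out, take out the empty grey-lidded pot and stand it in the steel tray, and put every other pigment pot that stands on the table into the drawer, upright, flat on its floor and one to a cell. When all that is done, push the drawer back in until the latch catches and it stays shut; do not knock the other things on the bench about.

Things in the scene. Friction and masses are not known exactly. Their poses are not given: they have to be found in the camera images.
- drawer_floor (a point): middle of the divided drawer's inner floor, 14 mm above the table; moves with the drawer. x points level into the cabinet, y to the left as seen facing the front, z up. Inside 92 (x) by 188 mm (y), in 2 x 3 cells each 44 (x) by 60 mm (y), cell centres at x = -24, +24 and y = -64, 0, +64 mm. Dividers 4 mm thick; they and the drawer walls (5 to 14 mm thick) stand 20 mm above the floor
- drawer_front (a point): centre of the drawer front's outer face, at a brass disc 38 mm above the table; moves with the drawer; axes as drawer_floor, 72 mm from it in -x. The wooden front has no handle and is 216 mm wide, 12 mm thick and 56 mm high (from 10 to 66 mm above the table). Shut, it stands 14 mm proud of the cabinet
- drawer (a joint): how far the drawer is out, m: 0 shut and latched, 0.118 fully out, about -0.011 pressed in to the stop. Push latch: from shut, press in to the stop, about 11 mm (3 to 6 N, more if fast; it trips from 9 mm) and let go: a spring of about 3 N slides it fully out in about 1 s and holds it there. From out, push it in right to the stop, let go, and it is caught at 0. Every press to the stop changes the state again
- cabinet: dark wooden cabinet with a clear top, fixed to the table, 160 mm deep (x), 222 mm wide (y), 72 mm high; its open front faces the robot (-x) and the drawer slides out there; origin under its centre; axes parallel to drawer_floor's
- tray_in (a point): middle of the inner floor of the shallow steel tray for empties, fixed to the table; inside 102 by 102 mm, floor 4 mm above the table, walls 4 mm thick and 18 mm high above the table
- potA_center (a point): centre (19 mm above its underside) of a pigment pot, an upright plastic tub with a red lid, 34 mm in diameter and 38 mm high, 60 g; at the start it stands on the table, if it is there (None = not there); z axis up through the lid
- potB_center (a point): centre (19 mm above its underside) of a pigment pot, an upright plastic tub with a blue lid, 34 mm in diameter and 38 mm high, 60 g; at the start it stands on the table, if it is there (None = not there); z axis up through the lid
- potC_center (a point): centre (19 mm above its underside) of a pigment pot, an upright plastic tub with a green lid, 34 mm in diameter and 38 mm high, 60 g; at the start it stands on the table, if it is there (None = not there); z axis up through the lid
- potD_center (a point): centre (19 mm above its underside) of a pigment pot, an upright plastic tub with a yellow lid, 34 mm in diameter and 38 mm high, 60 g; at the start it stands on the table, if it is there (None = not there); z axis up through the lid
- potE_center (a point): centre (19 mm above its underside) of a pigment pot, an upright plastic tub with an orange lid, 34 mm in diameter and 38 mm high, 60 g; at the start it stands on the table, if it is there (None = not there); z axis up through the lid
- potX_center (a point): centre (19 mm above its underside) of a like pot with a grey lid, an empty one, 34 mm in diameter and 38 mm high, 60 g, which, if it is there (None = not there), is already in the drawer at the start, in the front left cell (x -24, y +64 mm)
- potY_center (a point): centre (19 mm above its underside) of a like pot with a grey lid, an empty one, 34 mm in diameter and 38 mm high, 60 g, which, if it is there (None = not there), is already in the drawer at the start, in the rear middle cell (x +24, y 0 mm)
- potZ_center (a point): centre (19 mm above its underside) of a like pot with a grey lid, an empty one, 34 mm in diameter and 38 mm high, 60 g, which, if it is there (None = not there), is already in the drawer at the start, in the front right cell (x -24, y -64 mm)
- sanding_block: cork sanding block 70 x 42 x 29 mm lying among the pots; not part of the job; origin under its centre
- oil_bottle: black squeeze bottle with a pointed spout, 68 mm in diameter, 105 mm high; not part of the job; origin under its centre
- wax_tin: low tin 80 mm in diameter, 50 mm high; not part of the job; origin under its centre
- stir_cup: paper cup with stir sticks, 80 mm in diameter at the rim and about 165 mm high with the sticks; not part of the job; origin under its centre
- coasters: stack of three round wooden coasters, 100 mm in diameter, 31 mm high; not part of the job; origin under its centre

How it is judged:
By the outcome, as a careful person would: the job done as asked, in the order asked, and still so for the second after the job is handed in, with the robot touching nothing.
Of potX, potY, potZ only 1 to 1 are there at a start; the rules pass over those that are not, and their reading is None.
Of potA, potB, potC, potD, potE only 3 to 5 are there at a start; the rules pass over those that are not, and their reading is None.
At some moment in a run one of potA, potB, potC, potD, potE may be knocked a few centimetres aside while the robot is not near it.
It also fails if it takes over 210 s, if anything falls off the work surface, if the arm or the gripper's body presses on something with over 40 N, if the wrist force passes 120 N, or if a joint passes its speed limit or range.

## Working session

There is one attempt and no reset: what is moved stays moved. The work goes in short steps, Python scripts to look and compute and a tool call to move; the robot and the scene stay as the last step left them, time stands still between calls to the robot, and variables do not carry over. Pictures are saved under pics/ and viewed, about 12 in all and at most 16, crops included, and the job is handed in when it is done.

Besides the shell and the picture viewer there is one more tool, called after "Emit:" in YAML: its name, and indented under it one key for each argument. apply_moves: Moves the arm, as the interface text tells. Its arguments: {"type":"object","properties":{"targets":{"type":"array"},"grip_force":{"type":"number"}},"required":["targets"]}

```bash
mkdir -p pics; ls; cat > h.py <<'E'
import numpy as np, cv2
from station import ctrl
from scipy.spatial.transform import Rotation as Ro
def snap(n,name=None):
    im=ctrl.read_camera(n); im=cv2.cvtColor(im,cv2.COLOR_RGB2BGR)
    if name: cv2.imwrite(f'pics/{name}.png',im)
    return im
def ray(n,u,v):
    c=ctrl.camera_info(n); K=np.array(c['intrinsics'])
    R=np.array(c['R']);t=np.array(c['t'])
    return -R.T@t, R.T@np.linalg.solve(K,[u,v,1])
def px2w(n,u,v,z):
    o,d=ray(n,u,v); return (o+d*(z-o[2])/d[2]).round(1)
def w2px(n,P):
    c=ctrl.camera_info(n); p=np.array(c['intrinsics'])@(np.array(c['R'])@np.array(P,float)+np.array(c['t'])); return p[:2]/p[2]
def wrist2w(u,v,z,obs):
    c=ctrl.camera_info('wrist');K=np.array(c['intrinsics']);H=np.array(c['hand_eye'])
    a=np.array([(u-K[0,2])/K[0,0],(v-K[1,2])/K[1,1]]);r=np.linalg.norm(a)
    d=np.r_[a/max(r,1e-9)*np.sin(r),np.cos(r)]
    R=Ro.from_rotvec(obs['orientation']).as_matrix()
    o=R@H[:3,3]+obs['tcp_pos'];d=R@H[:3,:3]@d
    return (o+d*(z-o[2])/d[2]).round(1)
E
python3 - <<'E'
from h import *
print(ctrl.get_obs())
for n in('top','scene','wrist'):print(n,ctrl.camera_info(n))
a=snap('top','top0');b=snap('scene','scene0')
cv2.imwrite('pics/top0b.png',cv2.resize(a,(800,600),interpolation=cv2.INTER_CUBIC))
cv2.imwrite('pics/scene0b.png',cv2.resize(b,(800,600),interpolation=cv2.INTER_CUBIC))
E
```

```text
pics
{'clock': 0.0, 'joints': array([-1.14271083,  0.31172375,  0.01396245,  1.51305463, -0.00441189,
        1.31919136, -0.02716388]), 'qd': array([-0.00076987, -0.00077141, -0.00068918, -0.00016661, -0.00046544,
       -0.00116173,  0.00109107]), 'tau': array([-2.38678820e-05, -3.79917026e+01,  1.45974490e-01, -2.30592030e+01,
        1.21355054e-02,  1.38952030e-02, -9.09561834e-06]), 'tcp_pos': array([248.625211  , 489.7826746 , 230.22302927]), 'orientation': array([-0.73084884, -3.05491154,  0.00360956]), 'ft_force': array([-0.17350279, -0.41710202, -0.11959312]), 'moment': array([ 0.01078879,  0.00435807, -0.01636951]), 'width': 1.00040458094214}
top {'intrinsics': array([[444.0052238 ,   0.        , 249.61282284],
       [  0.        , 444.0052238 , 195.15271255],
       [  0.        ,   0.        ,   1.        ]]), 'R': array([[-0.00364282, -0.99999284,  0.00102653],
       [-0.98467007,  0.00340798, -0.17439395],
       [ 0.1743892 , -0.00164608, -0.98467543]]), 't': array([  34.27833801,  502.88133118, 1260.11379187])}
scene {'intrinsics': array([[403.23553843,   0.       
[... 161 characters left out ...]
-0.01220756],
       [ 0.3922652 , -0.6489361 , -0.65192787],
       [-0.35098163,  0.54951877, -0.75818271]]), 't': array([-427.29661618, -127.79726317, 1302.54102714])}
wrist {'intrinsics': array([[297.31863964,   0.        , 249.41076777],
       [  0.        , 297.31863964, 187.36140803],
       [  0.        ,   0.        ,   1.        ]]), 'hand_eye': array([[ 1.30276871e-04, -9.47578158e-01, -3.19524048e-01,
         8.21650482e+01],
       [ 9.99999981e-01,  7.61495156e-05,  1.81893197e-04,
        -1.18539300e+00],
       [-1.48026419e-04, -3.19524065e-01,  9.47578150e-01,
        -1.43086106e+02],
       [ 0.00000000e+00,  0.00000000e+00,  0.00000000e+00,
         1.00000000e+00]])}
```

View pics/top0b.png

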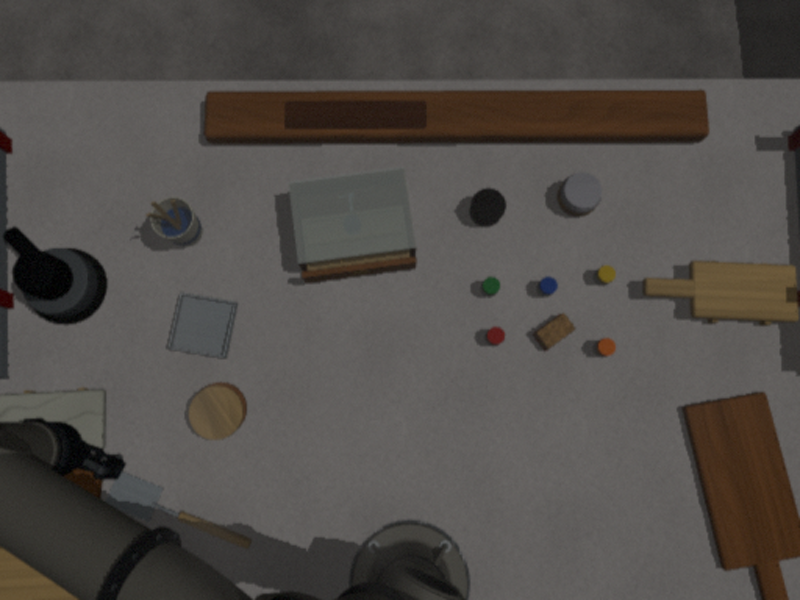

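View pics/scene0b.png

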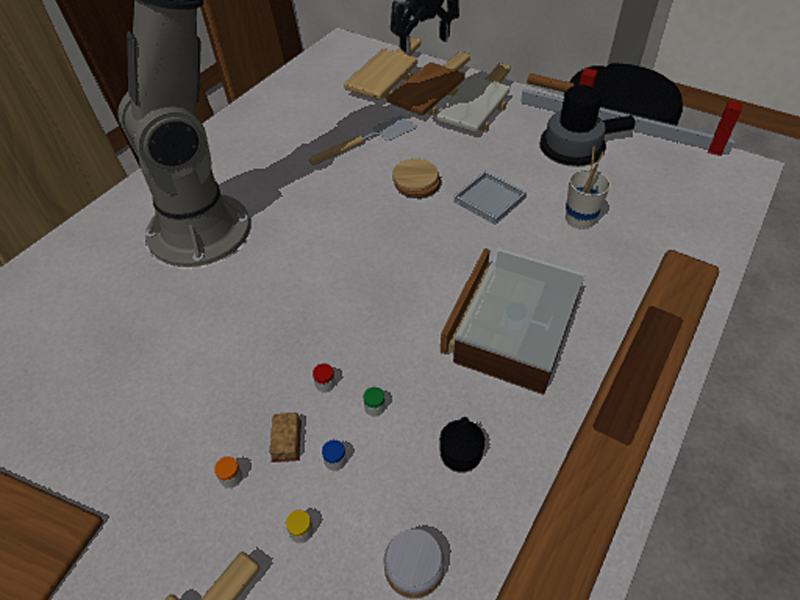

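Top view: five pots (green 491,286; blue 548,286; yellow 606,274; red 495,336; orange 606,347), cork block at 554,331, drawer front 302,275–415,265, tray at 203,325. The scene view shows one grey lid through the clear top, in the middle of the cabinet. I'll compute lid positions and enlarge the cabinet.

```bash
cat >> h.py <<'E'
HUE=dict(red=(175,6),orange=(7,18),yellow=(22,32),green=(45,80),blue=(105,125))
def lids(im,roi,amin=25):
    h=cv2.cvtColor(im,cv2.COLOR_BGR2HSV);out={}
    for k,(a,b) in HUE.items():
        m=(h[...,0]>=a)&(h[...,0]<=b) if a<b else (h[...,0]>=a)|(h[...,0]<=b)
        m=(m&(h[...,1]>170)&(h[...,2]>60)).astype(np.uint8)
        q=np.zeros_like(m);x0,y0,x1,y1=roi;q[y0:y1,x0:x1]=m[y0:y1,x0:x1]
        n,l,s,c=cv2.connectedComponentsWithStats(q)
        out[k]=[(c[i].round(1),s[i,4]) for i in range(1,n) if s[i,4]>amin]
    return out
E
python3 - <<'E'
from h import *
a=cv2.imread('pics/top0.png');b=cv2.imread('pics/scene0.png')
for n,im,roi in(('top',a,(285,150,410,250)),('scene',b,(120,215,270,360))):
    for k,v in lids(im,roi).items():
        print(n,k,[(c,s,px2w(n,*c,38 if n=='top' else 36)) for c,s in v])
A=cv2.resize(a[95:260,95:275],(720,660),interpolation=cv2.INTER_CUBIC)[:600]
B=cv2.resize(b[150:255,275:385],None,fx=6,fy=5.7,interpolation=cv2.INTER_CUBIC)
cv2.imwrite('pics/cA.png',A);cv2.imwrite('pics/cB.png',B[:600])
E
```

```text
top red [(array([317.1, 214.7]), np.int32(49), array([ 445.3, -165. ,   38. ]))]
top orange [(array([387.5, 221.5]), np.int32(82), array([ 424.5, -370.1,   38. ]))]
top yellow [(array([387.8, 175. ]), np.int32(70), array([ 563.6, -379.1,   38. ]))]
top green []
top blue []
scene red [(array([206.3, 238.5]), np.int32(126), array([ 447.1, -167.3,   36. ]))]
scene orange [(array([144.6, 299.4]), np.int32(174), array([ 425.5, -373.6,   36. ]))]
scene yellow [(array([190.5, 334.3]), np.int32(197), array([ 564.8, -382. ,   36. ]))]
scene green [(array([238.8, 253.4]), np.int32(120), array([ 542.1, -160.7,   36. ]))]
scene blue [(array([212.7, 288.3]), np.int32(152), array([ 542.2, -270.1,   36. ]))]
```

View pics/cA.png

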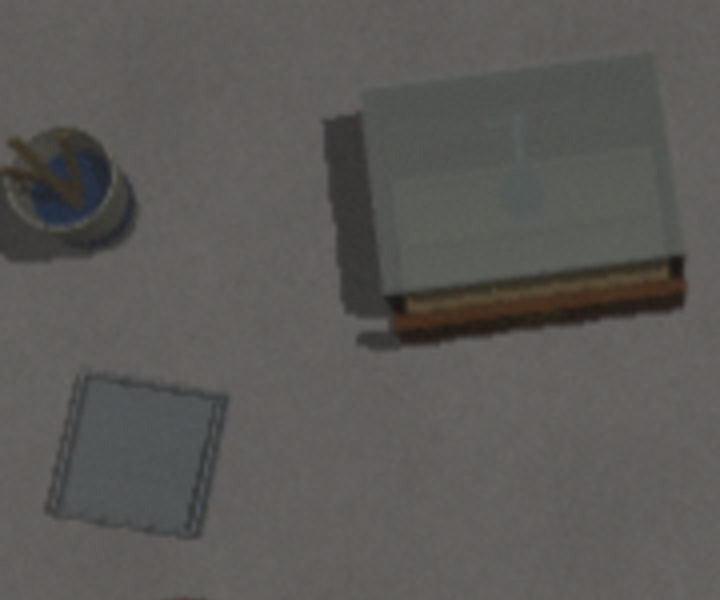

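View pics/cB.png

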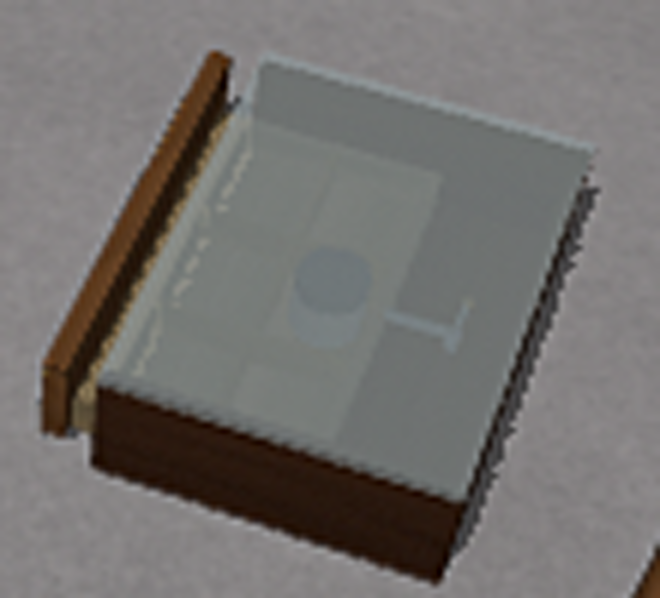

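```bash
python3 - <<'E'
from h import *
f=lambda u,v,z:px2w('top',u/4+95-.4,v/4+95-.4,z)
c=[f(362,90,72),f(655,55,72),f(684,256,72),f(387,296,72)]
print(c,np.mean(c,0)); c=np.array(c)
for p,q in((c[2],c[1]),(c[3],c[0])): print(np.linalg.norm(q-p),np.degrees(np.arctan2(*(q-p)[1::-1])))
for p,q in((c[2],c[3]),(c[1],c[0])): print(np.linalg.norm(q-p),np.degrees(np.arctan2(*(q-p)[1::-1]))-90)
# scene: cabinet top corners, scale 6 x 5.7 offset 275,150
g=lambda u,v,z:px2w('scene',u/6+275-.4,v/5.7+150-.4,z)
s=np.array([g(260,60,72),g(593,150,72),g(465,500,72),g(98,388,72)]);print(s,s.mean(0))
print('front top outer corners',g(210,52,66),g(43,368,66), f(395,333,66),f(685,296,66))
t=np.array([f(82,372,18),f(228,396,18),f(200,538,18),f(45,514,18)]);print('tray',t,t.mean(0),np.linalg.norm(t[1]-t[0]),np.linalg.norm(t[2]-t[1]))
print('tray scene',px2w('scene',490*.64,197*.64,4))
print('green/blue top',px2w('top',491*.64,286*.64,38),px2w('top',548*.64,286*.64,38))
print('block',px2w('top',554*.64,331*.64,29))
E
```

```text
[array([733.8, 223. ,  72. ]), array([760.4,   5.6,  72. ]), array([606.2, -14.5,  72. ]), array([577. , 201.5,  72. ])] [669.35 103.9   72.  ]
155.50450154255978 7.426642456793324
158.26714757017638 7.807557811359882
217.96476779516453 7.6988679313784445
219.02127750517758 6.975758228184404
[[578.5 196.   72. ]
 [736.2 220.1  72. ]
 [766.4   3.   72. ]
 [610.8 -22.3  72. ]] [672.975  99.2    72.   ]
front top outer corners [553.3 194.3  66. ] [583.4 -20.7  66. ] [550.8 195.9  66. ] [577.7 -15.1  66. ]
tray [[532.1 436.6  18. ]
 [513.4 326.3  18. ]
 [406.8 343.3  18. ]
 [425.  458.8  18. ]] [469.325 391.25   18.   ] 111.87394692241801 107.94702404420417
tray scene [471.  395.1   4. ]
green/blue top [ 539.9 -159.4   38. ] [ 539.5 -267.6   38. ]
block [ 454.6 -277.3   29. ]
```

Emit:
apply_moves:
  targets: [0.277,-0.408,-0.03,0,0,34.6,0,0.277,-0.408,-0.03,0,0,34.6,0,0.277,-0.408,-0.03,0,0,34.6,0,0.277,-0.408,-0.03,0,0,34.6,0,0.277,-0.408,-0.03,0,0,34.6,0,0.277,-0.408,-0.03,0,0,34.6,0,0.277,-0.408,-0.03,0,0,34.6,0,0.277,-0.408,-0.03,0,0,34.6,0]

```text
clock: 1.1
tcp_pos: [521.0, 89.1, 201.5]
orientation: [0.211, -3.134, -0.0]
ft_force: [1.2, 0.6, 0.1]
width: -0.001
```

Emit:
apply_moves:
  targets: [0,0,-0.06,0,0,0,0,0,0,-0.12,0,0,0,0,0,0,-0.173,0,0,0,0,0,0,-0.173,0,0,0,0,0.0099,0.0013,-0.173,0,0,0,0,0.0198,0.0027,-0.173,0,0,0,0,0.0198,0.0027,-0.173,0,0,0,0]

```text
clock: 1.98
tcp_pos: [543.4, 93.8, 31.2]
orientation: [-0.21, 3.129, 0.001]
ft_force: [-0.8, 0.2, -0.4]
width: -0.001
```

```bash
python3 - <<'E'
from h import *
o=ctrl.get_obs();print(o['joints'].round(2),o['tcp_pos'],o['ft_force'])
b=snap('scene','scene1');w=snap('wrist','w1')
B=cv2.resize(b[150:255,255:385],None,fx=4,fy=4,interpolation=cv2.INTER_CUBIC)
cv2.imwrite('pics/c1.png',np.hstack([cv2.resize(B,(400,420)),cv2.resize(w,(400,420))]))
E
```

```text
[-0.36  0.51  0.22  1.77 -0.14  0.87  1.62] [543.38333636  93.84638365  31.22934587] [-0.81619642  0.21214677 -0.38041107]
```

View pics/c1.png

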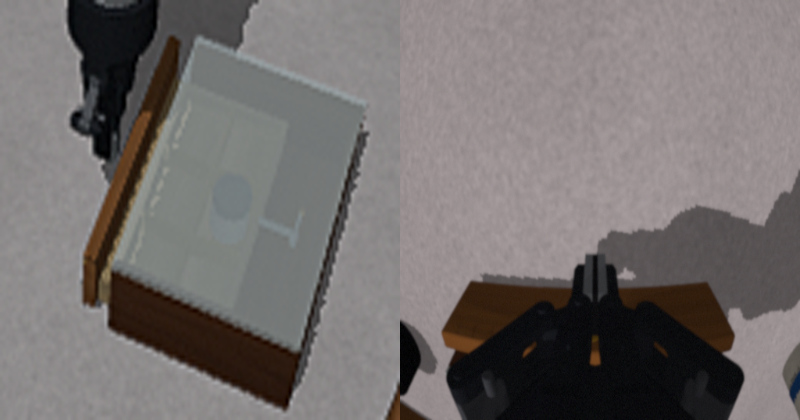

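Scene crop: fingers stand just before the front, near its middle. Pressing now in small steps.

Emit:
apply_moves:
  targets: [0.005,0,0,0,0,0,0,0.01,0,0,0,0,0,0,0.012,0,0,0,0,0,0,0.012,0,0,0,0,0,0]

```text
clock: 2.58
tcp_pos: [552.3, 93.3, 28.8]
orientation: [0.21, -3.134, 0.0]
ft_force: [0.5, 0.4, -0.9]
width: -0.004
```

Emit:
apply_moves:
  targets: [0.003,0,0,0,0,0,0,0.006,0,0,0,0,0,0,0.008,0,0,0,0,0,0,0.01,0,0,0,0,0,0,0.01,0,0,0,0,0,0]

```text
clock: 3.2
tcp_pos: [561.7, 94.0, 28.6]
orientation: [0.212, -3.133, -0.001]
ft_force: [-4.0, 2.0, 0.7]
width: -0.001
```

Emit:
apply_moves:
  targets: [0.002,0,0,0,0,0,0,0.004,0,0,0,0,0,0,0.004,0,0,0,0,0,0]

```text
clock: 3.58
tcp_pos: [566.2, 93.2, 28.6]
orientation: [0.21, -3.134, 0.0]
ft_force: [-3.5, 0.7, -0.7]
width: -0.002
```

Emit:
apply_moves:
  targets: [0.002,0,0,0,0,0,0,0.004,0,0,0,0,0,0,0.004,0,0,0,0,0,0]

```text
clock: 3.95
tcp_pos: [567.7, 93.4, 28.6]
orientation: [0.21, -3.129, -0.001]
ft_force: [-9.4, 1.4, 3.6]
width: 0.001
```

At the stop (9 N, no more travel). Retreat well ahead of the drawer, then up.

Emit:
apply_moves:
  targets: [-0.06,-0.008,0,0,0,0,0,-0.12,-0.016,0,0,0,0,0,-0.17,-0.023,0,0,0,0,0,-0.17,-0.023,0.06,0,0,0,0,-0.17,-0.023,0.12,0,0,0,0.06,-0.17,-0.023,0.17,0,0,0,0.06,-0.17,-0.023,0.17,0,0,0,0.06,-0.17,-0.023,0.17,0,0,0,0.06]

```text
clock: 4.95
tcp_pos: [401.7, 69.7, 199.4]
orientation: [-0.208, 3.131, 0.0]
ft_force: [-0.3, 0.1, 0.1]
width: 0.701
```

```bash
python3 - <<'E'
from h import *
o=ctrl.get_obs();print(o['tcp_pos'],o['orientation'],o['width'])
np.savez('w2.npz',**{k:o[k] for k in('tcp_pos','orientation')})
w=snap('wrist','w2');b=snap('scene','s2')
cv2.imwrite('pics/c2.png',cv2.resize(w,(800,600),interpolation=cv2.INTER_CUBIC))
E
```

```text
[401.67817205  69.67868143 199.42579177] [-2.07958623e-01  3.13104695e+00  8.68992330e-05] 0.7013324986976157
```

View pics/c2.png

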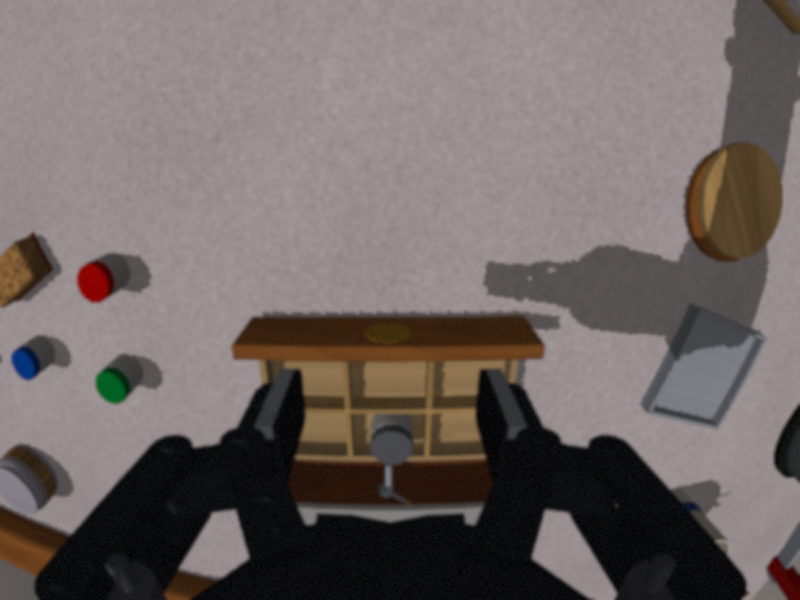

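Wrist view: drawer is out, disc at (388,332), front's top outer edge (236,347)–(542,345), grey lid at (391,441) in the rear middle cell; other five cells empty. Tray inner at about (703,365).

```bash
python3 - <<'E'
from h import *
o=dict(np.load('w2.npz'))
f=lambda u,v,z:wrist2w(u*.64-.2,v*.64-.2,z,o)
for n,a in dict(disc=(388,332,38),fl=(542,345,66),fr=(236,347,66),lid=(391,441,52),div_a=(349,409,34),div_b=(429,409,34),red=(96,282,38),green=(113,386,38),tray=(703,365,4)).items(): print(n,f(*a))
b=snap('scene','s3');cv2.imwrite('pics/c3.png',cv2.resize(b[150:270,225:385],(800,600),interpolation=cv2.INTER_CUBIC))
E
```

```text
disc [451.4  73.9  38. ]
fl [436.  177.8  66. ]
fr [465.2 -29.1  66. ]
lid [536.6  87.5  52. ]
div_a [523.2  52.4  34. ]
div_b [514.9 114.7  34. ]
red [ 443.8 -161.4   38. ]
green [ 538.5 -155.9   38. ]
tray [467.  387.9   4. ]
```

View pics/c3.png

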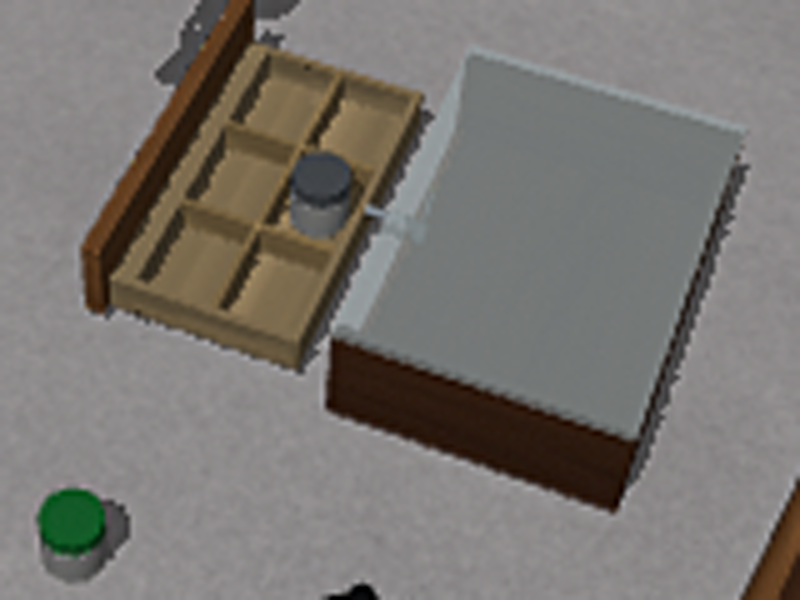

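Scene crop: drawer fully out, grey lid at (322,180), divider crossings at about (300,150) and (262,228). Cross-check.

```bash
python3 - <<'E'
from h import *
g=lambda u,v,z:px2w('scene',u/5+225-.4,v/5+150-.4,z)
for n,a in dict(lid=(322,180,52),x1=(302,148,34),x2=(259,230,34),rl=(422,95,34),rr=(300,365,34),green=(71,518,38)).items(): print(n,g(*a))
o=ctrl.get_obs();print(o['tcp_pos'],o['clock'])
E
```

```text
lid [546.8  84.6  52. ]
x1 [518.4 113.9  34. ]
x2 [527.9  48.5  34. ]
rl [558.1 186.6  34. ]
rr [592.4 -19.5  34. ]
green [ 542.6 -161.2   38. ]
[399.82347937  69.78577742 197.72213214] 5.1
```

Emit:
apply_moves:
  targets: [0.06,0.007,0,0,0,0,0.06,0.12,0.014,-0.03,0,0,0,0.06,0.143,0.016,-0.07,0,0,0,0.06,0.143,0.016,-0.1,0,0,0,0.06,0.143,0.016,-0.1,0,0,0,0.06,0.143,0.016,-0.13,0,0,0,0.06,0.143,0.016,-0.163,0,0,0,0.06,0.143,0.016,-0.163,0,0,0,0.06]

```text
clock: 6.1
tcp_pos: [541.2, 86.1, 34.7]
orientation: [0.21, -3.13, 0.001]
ft_force: [-0.3, 0.1, -0.1]
width: 0.703
```

Emit:
apply_moves:
  targets: [0,0,0,0,0,0,0.02,0,0,0,0,0,0,0.02,0,0,0,0,0,0,0.02,0,0,0,0,0,0,0.02,0,0,0,0,0,0,0.02]
  grip_force: 30

```text
clock: 6.72
tcp_pos: [545.2, 86.7, 38.3]
orientation: [-0.21, 3.13, 0.001]
ft_force: [-0.5, 0.3, 6.8]
width: 0.383
```

Emit:
apply_moves:
  targets: [0,0,0.05,0,0,0,0.02,0,0,0.1,0,0,0,0.02,-0.015,0.06,0.1,0,0,0,0.02,-0.03,0.12,0.1,0,0,0,0.02,-0.045,0.18,0.1,0,0,0,0.02,-0.06,0.24,0.1,0,0,0,0.02,-0.074,0.305,0.1,0,0,0,0.02,-0.074,0.305,0.1,0,0,0,0.02]

```text
clock: 7.72
tcp_pos: [464.5, 399.5, 135.9]
orientation: [0.229, -3.131, -0.009]
ft_force: [-1.0, -0.2, -1.6]
width: 0.38
```

Emit:
apply_moves:
  targets: [0,0,-0.05,0,0,0,0.02,0,0,-0.09,0,0,0,0.02,0,0,-0.1,0,0,0,0.02,0,0,-0.104,0,0,0,0.02,0,0,-0.106,0,0,0,0.02,0,0,-0.106,0,0,0,0.02]

```text
clock: 8.48
tcp_pos: [470.2, 392.0, 31.4]
orientation: [-0.21, 3.132, 0.003]
ft_force: [-0.5, 0.6, 0.2]
width: 0.378
```

Emit:
apply_moves:
  targets: [0,0,-0.002,0,0,0,0.02,0,0,-0.003,0,0,0,0.02,0,0,-0.003,0,0,0,0.02]

```text
clock: 8.85
tcp_pos: [469.7, 391.8, 28.3]
orientation: [-0.211, 3.133, 0.002]
ft_force: [-1.2, -0.5, 5.3]
width: 0.385
```

Emit:
apply_moves:
  targets: [0,0,0.001,0,0,0,0.06,0,0,0.001,0,0,0,0.06,0,0,0.001,0,0,0,0.06,0,0,0.06,0,0,0,0.06,0,0,0.12,0,0,0,0.06,-0.03,-0.06,0.15,0,0,0,0.06,-0.03,-0.12,0.15,0,0,0,0.06,-0.03,-0.18,0.15,0,0,0,0.06]

```text
clock: 9.85
tcp_pos: [439.2, 214.3, 177.7]
orientation: [-0.213, 3.132, 0.002]
ft_force: [0.5, -1.2, 0.6]
width: 0.701
```

Emit:
apply_moves:
  targets: [0.001,-0.06,0,0,0,0,0.06,0.002,-0.12,0,0,0,0,0.06,0.003,-0.18,0,0,0,0,0.06,0.004,-0.24,0,0,0,0,0.06,0.005,-0.3,0,0,0,0,0.06,0.005,-0.377,0,0,0,0,0.06,0.005,-0.377,0,0,0,0,0.06,0.005,-0.377,0,0,0,0,0.06]

```text
clock: 10.85
tcp_pos: [444.0, -162.1, 176.8]
orientation: [0.206, -3.135, -0.001]
ft_force: [0.0, 0.8, 0.1]
width: 0.702
```

```bash
cat >> h.py <<'E'
def look(tag):
    o=ctrl.get_obs();print('tcp',o['tcp_pos'].round(1),'jaw',o['orientation'].round(3),'q7',o['joints'].round(2),'t',o['clock'],'w',round(o['width'],2))
    b=snap('scene','s'+tag)
    for k,v in lids(b,(60,100,400,370),40).items(): print('scene',k,[(c,int(s),px2w('scene',*c,36)) for c,s in v])
    w=snap('wrist','w'+tag)
    for k,v in lids(w,(0,0,512,384),60).items(): print('wrist',k,[(c,int(s),wrist2w(*c,38,o)) for c,s in v])
E
python3 -c "
from h import *
look('4')
cv2.imwrite('pics/c4.png',np.hstack([cv2.imread('pics/s4.png')[:,100:],cv2.imread('pics/w4.png')[:,100:400]]))"
```

```text
tcp [ 444.  -162.1  176.8] jaw [ 2.060e-01 -3.135e+00 -1.000e-03] q7 [-0.15  0.21  0.54  1.82 -0.12  1.15  2.13] t 10.85 w 0.7
scene red [(array([206.4, 238.5]), 124, array([ 447.4, -167.2,   36. ]))]
scene orange [(array([383.1, 251.3]), 94, array([843.4,  29.7,  36. ])), (array([144.7, 299.4]), 177, array([ 425.7, -373.4,   36. ])), (array([337.5, 344.4]), 62, array([ 842.6, -236.7,   36. ]))]
scene yellow [(array([190.6, 334.4]), 199, array([ 565.1, -382. ,   36. ]))]
scene green [(array([238.8, 253.5]), 123, array([ 542.3, -160.9,   36. ]))]
scene blue [(array([370.5, 137.2]), 47, array([661.9, 404.8,  36. ])), (array([212.7, 288.4]), 153, array([ 542.4, -270.4,   36. ]))]
wrist red [(array([244.2, 174.6]), 820, array([ 443.7, -168.2,   38. ]))]
wrist orange [(array([ 63.3, 133.7]), 603, array([ 421.5, -371.1,   38. ])), (array([ 21.8, 353.8]), 322, array([ 870.5, -573. ,   38. ])), (array([113.1, 380.6]), 91, array([ 848.6, -354.7,   38. ]))]
wrist yellow [(array([ 66. , 242.4]), 407, array([ 558.8, -380.4,   38. ]))]
wrist green [(array([238.1, 257.6]), 517, array([ 539.4, -163. ,   38. ]))]
wrist blue [(array([144.2, 243.5]), 488, array([ 538.4, -270.8,   38. ]))]
```

View pics/c4.png

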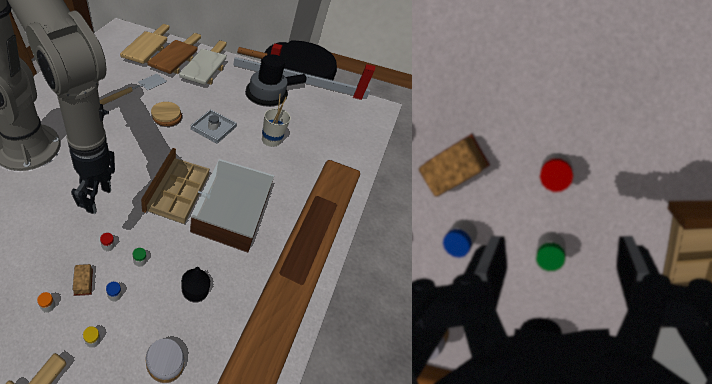

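Scene: grey pot stands in the tray (213,119); table pots unmoved. Pick red.

Emit:
apply_moves:
  targets: [0.001,-0.005,-0.05,0,0,0,0.06,0.001,-0.005,-0.1,0,0,0,0.06,0.001,-0.005,-0.13,0,0,0,0.06,0.001,-0.005,-0.153,0,0,0,0.06,0.001,-0.005,-0.153,0,0,0,0.06,0.001,-0.005,-0.153,0,0,0,0.02,0.001,-0.005,-0.153,0,0,0,0.02,0.001,-0.005,-0.153,0,0,0,0.02]

```text
clock: 11.95
tcp_pos: [446.8, -166.3, 25.2]
orientation: [-0.211, 3.131, -0.0]
ft_force: [-0.2, 0.9, 4.7]
width: 0.38
```

Emit:
apply_moves:
  targets: [0,0,0,0,0,0,0.02,0,0,0,0,0,0,0.02,0,0,0.05,0,0,0,0.02,0,0,0.09,0,0,0,0.02,0.03,0.06,0.09,0,0,0,0.02,0.06,0.12,0.09,0,0,0,0.02,0.09,0.18,0.09,0,0,0,0.02,0.09,0.18,0.09,0,0,0,0.02]

```text
clock: 12.95
tcp_pos: [536.5, 20.1, 113.5]
orientation: [-0.225, 3.133, 0.004]
ft_force: [-0.6, -0.5, -1.2]
width: 0.382
```

Emit:
apply_moves:
  targets: [0.018,0.007,0,0,0,0,0.02,0.018,0.007,-0.03,0,0,0,0.02,0.018,0.007,-0.06,0,0,0,0.02,0.018,0.007,-0.06,0,0,0,0.02,0.018,0.007,-0.06,0,0,0,0.02]

```text
clock: 13.58
tcp_pos: [553.7, 19.7, 54.8]
orientation: [-0.209, 3.134, -0.001]
ft_force: [-1.1, -0.8, -0.5]
width: 0.38
```

Emit:
apply_moves:
  targets: [0,0.002,-0.006,0,0,0,0.02,0,0.002,-0.012,0,0,0,0.02,0,0.002,-0.016,0,0,0,0.02,0,0.002,-0.016,0,0,0,0.02]

```text
clock: 14.08
tcp_pos: [553.7, 22.9, 39.2]
orientation: [-0.211, 3.134, 0.001]
ft_force: [-2.8, 0.5, 7.4]
width: 0.382
```

Emit:
apply_moves:
  targets: [0,0,0.001,0,0,0,0.05,0,0,0.001,0,0,0,0.05,0,0,0.05,0,0,0,0.05,0,0,0.1,0,0,0,0.05,-0.004,-0.06,0.13,0,0,0,0.06,-0.008,-0.12,0.13,0,0,0,0.06,-0.012,-0.182,0.13,0,0,0,0.06,-0.012,-0.182,0.13,0,0,0,0.06]

```text
clock: 15.08
tcp_pos: [538.9, -168.2, 168.4]
orientation: [0.19, -3.135, 0.009]
ft_force: [-0.3, 0.5, 0.8]
width: 0.705
```

```bash
python3 -c "
from h import *
look('5')
cv2.imwrite('pics/c5.png',np.hstack([cv2.imread('pics/s5.png')[120:320,180:400],cv2.imread('pics/w5.png')[120:320,200:512]]))"
```

```text
tcp [ 538.9 -168.2  168.4] jaw [ 0.19  -3.135  0.009] q7 [-0.11  0.41  0.52  1.59 -0.21  1.2   2.14] t 15.075 w 0.7
scene red [(array([279.5, 202.7]), 115, array([548.5,  29.8,  36. ]))]
scene orange [(array([382.6, 252.1]), 88, array([843.2,  26.8,  36. ])), (array([144.7, 299.4]), 175, array([ 425.7, -373.4,   36. ])), (array([336.7, 345.8]), 62, array([ 842.4, -240.3,   36. ]))]
scene yellow [(array([190.6, 334.4]), 199, array([ 565.1, -382. ,   36. ]))]
scene green [(array([238.8, 253.5]), 123, array([ 542.3, -160.9,   36. ]))]
scene blue [(array([370.7, 137.2]), 48, array([662.5, 405.1,  36. ])), (array([212.8, 288.5]), 155, array([ 542.7, -270.4,   36. ]))]
wrist red [(array([419. , 213.9]), 582, array([556.2,  25.1,  38. ]))]
wrist orange [(array([65.7, 48.4]), 667, array([ 422.1, -374.2,   38. ])), (array([445.7, 134. ]), 1430, array([462.3,  33.3,  38. ])), (array([415.9, 237.2]), 116, array([585.5,  31.9,  38. ])), (array([ 22.5, 335.6]), 1296, array([ 880.8, -543.3,   38. ])), (array([480.8, 360.7]), 306, array([863.9, 350. ,  38. ])), (array([125.9, 368.2]), 807, array([ 876.2, -328.3,   38. ])), (array([380.3, 376.1]), 260, array([851.4,  88.3,  38. ]))]
wrist yellow [(array([ 57.9, 174.5]), 564, array([ 559.6, -383.1,   38. ]))]
wrist green [(array([253.9, 178.7]), 814, array([ 539.1, -165.6,   38. ]))]
wrist blue [(array([146. , 165.9]), 740, array([ 538.7, -273.2,   38. ]))]
```

View pics/c5.png

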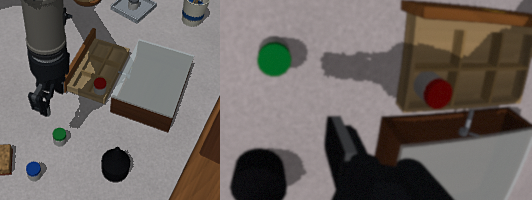

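Red stands in the rear right cell. Next green.

Emit:
apply_moves:
  targets: [0,-0.003,-0.05,0,0,0,0.06,0,-0.003,-0.1,0,0,0,0.06,0,-0.003,-0.125,0,0,0,0.06,0,-0.003,-0.144,0,0,0,0.06,0,-0.003,-0.144,0,0,0,0.06,0,-0.003,-0.144,0,0,0,0.02,0,-0.003,-0.144,0,0,0,0.02,0,-0.003,-0.144,0,0,0,0.02]

```text
clock: 16.18
tcp_pos: [542.6, -162.3, 25.2]
orientation: [-0.211, 3.132, -0.0]
ft_force: [-0.1, 1.5, 3.6]
width: 0.386
```

Emit:
apply_moves:
  targets: [0,0,0,0,0,0,0.02,0,0,0.05,0,0,0,0.02,0,0,0.09,0,0,0,0.02,0.001,0.06,0.09,0,0,0,0.02,0.002,0.12,0.09,0,0,0,0.02,0.003,0.18,0.09,0,0,0,0.02,0.004,0.248,0.09,0,0,0,0.02,0.004,0.248,0.09,0,0,0,0.02]

```text
clock: 17.18
tcp_pos: [543.9, 93.7, 113.0]
orientation: [0.229, -3.131, -0.007]
ft_force: [0.2, -1.2, -0.8]
width: 0.38
```

Emit:
apply_moves:
  targets: [0,0,0,0,0,0,0.02,0,0,-0.03,0,0,0,0.02,0,0,-0.06,0,0,0,0.02,0,0,-0.06,0,0,0,0.02]

```text
clock: 17.68
tcp_pos: [542.7, 82.1, 51.6]
orientation: [0.203, -3.129, 0.004]
ft_force: [-0.0, 0.0, -1.0]
width: 0.381
```

Emit:
apply_moves:
  targets: [0,0,0,0,0,0,0.02,0,0,0,0,0,0,0.02]

```text
clock: 17.92
tcp_pos: [546.7, 84.9, 55.5]
orientation: [-0.209, 3.132, 0.0]
ft_force: [-0.3, 0.7, -1.0]
width: 0.378
```

Emit:
apply_moves:
  targets: [-0.001,0.001,-0.006,0,0,0,0.02,-0.001,0.001,-0.012,0,0,0,0.02,-0.001,0.001,-0.016,0,0,0,0.02,-0.001,0.001,-0.016,0,0,0,0.02]

```text
clock: 18.42
tcp_pos: [544.8, 86.9, 39.1]
orientation: [-0.211, 3.134, 0.001]
ft_force: [-2.2, 0.4, 7.0]
width: 0.381
```

Emit:
apply_moves:
  targets: [0,0,0.001,0,0,0,0.048,0,0,0.001,0,0,0,0.048,0,0,0.05,0,0,0,0.048,0,0,0.1,0,0,0,0.048,0,-0.06,0.13,0,0,0,0.06,-0.001,-0.12,0.13,0,0,0,0.06,-0.002,-0.18,0.13,0,0,0,0.06,-0.003,-0.24,0.13,0,0,0,0.06]

```text
clock: 19.42
tcp_pos: [541.1, -155.3, 167.9]
orientation: [-0.211, 3.134, 0.0]
ft_force: [1.1, -0.0, -0.1]
width: 0.701
```

Emit:
apply_moves:
  targets: [-0.001,-0.06,0,0,0,0,0.06,-0.001,-0.118,0,0,0,0,0.06,-0.001,-0.118,0,0,0,0,0.06,-0.001,-0.118,0,0,0,0,0.06]

```text
clock: 19.92
tcp_pos: [540.1, -271.0, 167.2]
orientation: [0.21, -3.134, -0.002]
ft_force: [1.0, 1.1, -0.1]
width: 0.704
```

```bash
python3 -c "
from h import *
look('6')"
```

```text
tcp [ 540.1 -271.   167.2] jaw [ 2.100e-01 -3.134e+00 -2.000e-03] q7 [ 0.06  0.5   0.56  1.47 -0.27  1.25  2.36] t 19.925 w 0.7
scene red [(array([279.5, 202.7]), 115, array([548.5,  29.8,  36. ]))]
scene orange [(array([383.6, 250. ]), 77, array([843.1,  33.9,  36. ])), (array([144.7, 299.4]), 177, array([ 425.7, -373.4,   36. ])), (array([337.3, 344.7]), 64, array([ 842.5, -237.5,   36. ])), (array([390.1, 344.8]), 55, array([ 937. , -179.8,   36. ]))]
scene yellow [(array([190.6, 334.4]), 198, array([ 565.1, -382. ,   36. ]))]
scene green [(array([289.2, 185.5]), 73, array([541. ,  97.7,  36. ]))]
scene blue [(array([370.8, 137.3]), 47, array([662.9, 404.8,  36. ])), (array([212.8, 288.5]), 155, array([ 542.7, -270.4,   36. ]))]
wrist red [(array([481.3, 222.5]), 302, array([556.9,  35.2,  38. ]))]
wrist orange [(array([157.9,  45. ]), 909, array([ 423.4, -372.4,   38. ])), (array([485.6, 151.9]), 411, array([467.8,   1.5,  38. ])), (array([ 41. , 336.3]), 179, array([ 859. , -584.3,   38. ])), (array([491.2, 362.9]), 805, array([883.5, 312.9,  38. ])), (array([125.3, 368.7]), 762, array([ 877.7, -426.1,   38. ])), (array([381.3, 377.1]), 186, array([853.6,  -5.7,  38. ]))]
wrist yellow [(array([139.5, 184.3]), 763, array([ 560.6, -381. ,   38. ]))]
wrist green [(array([508.3, 224.3]), 76, array([555.1,  99.2,  38. ]))]
wrist blue [(array([250.4, 177.4]), 842, array([ 539., -271.,   38.]))]
```

Emit:
apply_moves:
  targets: [0,0,-0.05,0,0,0,0.06,0,0,-0.1,0,0,0,0.06,0,0,-0.125,0,0,0,0.06,0,0,-0.144,0,0,0,0.06,0,0,-0.144,0,0,0,0.06,0,0,-0.144,0,0,0,0.02,0,0,-0.144,0,0,0,0.02,0,0,-0.144,0,0,0,0.02]

```text
clock: 21.02
tcp_pos: [541.8, -272.2, 25.7]
orientation: [-0.21, 3.131, -0.002]
ft_force: [1.1, 0.5, 6.2]
width: 0.38
```

Emit:
apply_moves:
  targets: [0,0,0,0,0,0,0.02,0,0,0.05,0,0,0,0.02,0,0,0.1,0,0,0,0.02,-0.001,0.06,0.1,0,0,0,0.02,-0.001,0.12,0.1,0,0,0,0.02,-0.002,0.18,0.1,0,0,0,0.02,-0.002,0.24,0.1,0,0,0,0.02,-0.003,0.3,0.1,0,0,0,0.02]

```text
clock: 22.02
tcp_pos: [536.8, 30.3, 123.9]
orientation: [-0.21, 3.134, 0.0]
ft_force: [0.7, 0.8, 0.1]
width: 0.38
```

Emit:
apply_moves:
  targets: [-0.001,0.06,0,0,0,0,0.02,-0.001,0.12,0,0,0,0,0.02,-0.001,0.12,0,0,0,0,0.02,-0.001,0.12,-0.03,0,0,0,0.02,-0.001,0.12,-0.07,0,0,0,0.02,-0.001,0.12,-0.07,0,0,0,0.02,-0.001,0.12,-0.07,0,0,0,0.02,-0.001,0.12,-0.07,0,0,0,0.02]

```text
clock: 23.02
tcp_pos: [537.9, 148.5, 55.8]
orientation: [-0.21, 3.131, 0.001]
ft_force: [-0.4, 0.7, 0.3]
width: 0.382
```

Emit:
apply_moves:
  targets: [-0.001,0.001,-0.006,0,0,0,0.02,-0.001,0.001,-0.012,0,0,0,0.02,-0.001,0.001,-0.016,0,0,0,0.02,-0.001,0.001,-0.016,0,0,0,0.02]

```text
clock: 23.52
tcp_pos: [536.3, 149.9, 39.6]
orientation: [-0.211, 3.133, 0.002]
ft_force: [-2.1, -0.2, 9.9]
width: 0.38
```

Emit:
apply_moves:
  targets: [0,0,0.001,0,0,0,0.048,0,0,0.001,0,0,0,0.048,0,0,0.05,0,0,0,0.048,0,0,0.1,0,0,0,0.048,0.003,-0.06,0.13,0,0,0,0.06,0.006,-0.12,0.13,0,0,0,0.06,0.009,-0.18,0.13,0,0,0,0.06,0.012,-0.24,0.13,0,0,0,0.06]

```text
clock: 24.52
tcp_pos: [547.1, -92.3, 167.7]
orientation: [-0.211, 3.134, 0.0]
ft_force: [0.6, -0.3, 0.2]
width: 0.705
```

Emit:
apply_moves:
  targets: [0.003,-0.06,0,0,0,0,0.06,0.006,-0.12,0,0,0,0,0.06,0.009,-0.18,0,0,0,0,0.06,0.012,-0.24,0,0,0,0,0.06,0.015,-0.291,0,0,0,0,0.06,0.015,-0.291,0,0,0,0,0.06,0.015,-0.291,0,0,0,0,0.06,0.015,-0.291,0,0,0,0,0.06]

```text
clock: 25.52
tcp_pos: [563.3, -379.1, 167.6]
orientation: [-0.215, 3.134, 0.003]
ft_force: [0.4, -0.1, -0.4]
width: 0.699
```

```bash
python3 -c "
from h import *
look('7')"
```

```text
tcp [ 563.3 -379.1  167.6] jaw [-2.150e-01  3.134e+00  3.000e-03] q7 [ 0.25  0.67  0.58  1.22 -0.35  1.35  2.51] t 25.525 w 0.7
scene red [(array([279.4, 202.5]), 114, array([547.9,  30.3,  36. ]))]
scene orange [(array([382.7, 251.9]), 87, array([843.2,  27.5,  36. ])), (array([144.6, 299.4]), 175, array([ 425.5, -373.6,   36. ])), (array([337.3, 344.7]), 59, array([ 842.5, -237.5,   36. ]))]
scene yellow [(array([190.6, 334.4]), 198, array([ 565.1, -382. ,   36. ]))]
scene green [(array([288.1, 185.8]), 89, array([538.9,  95.1,  36. ]))]
scene blue [(array([370.8, 137.3]), 47, array([662.9, 404.8,  36. ])), (array([296.3, 170.6]), 91, array([530.9, 158.6,  36. ]))]
wrist red []
wrist orange [(array([278.1,  33.5]), 981, array([ 425., -373.,   38.])), (array([492.6, 357.2]), 796, array([884.3, 194.1,  38. ])), (array([130.9, 363.1]), 985, array([ 881.9, -521. ,   38. ])), (array([378. , 373.6]), 458, array([ 865.4, -123.7,   38. ]))]
wrist yellow [(array([247.9, 176.4]), 899, array([ 561.8, -381.5,   38. ]))]
wrist green []
wrist blue []
```

Emit:
apply_moves:
  targets: [0,-0.002,-0.05,0,0,0,0.06,0,-0.002,-0.1,0,0,0,0.06,0,-0.002,-0.125,0,0,0,0.06,0,-0.002,-0.144,0,0,0,0.06,0,-0.002,-0.144,0,0,0,0.06,0,-0.002,-0.144,0,0,0,0.02,0,-0.002,-0.144,0,0,0,0.02,0,-0.002,-0.144,0,0,0,0.02]

```text
clock: 26.62
tcp_pos: [563.5, -384.4, 26.0]
orientation: [-0.211, 3.131, -0.004]
ft_force: [-0.1, 0.4, 4.3]
width: 0.38
```

Emit:
apply_moves:
  targets: [0,0,0,0,0,0,0.02,0,0,0.05,0,0,0,0.02,0,0,0.1,0,0,0,0.02,-0.01,0.06,0.1,0,0,0,0.02,-0.02,0.12,0.1,0,0,0,0.02,-0.03,0.18,0.1,0,0,0,0.02,-0.04,0.24,0.1,0,0,0,0.02,-0.05,0.3,0.1,0,0,0,0.02]

```text
clock: 27.62
tcp_pos: [511.5, -81.4, 123.8]
orientation: [-0.21, 3.134, 0.001]
ft_force: [1.0, 0.5, -0.7]
width: 0.38
```

Emit:
apply_moves:
  targets: [-0.004,0.05,0,0,0,0,0.02,-0.007,0.098,0,0,0,0,0.02,-0.007,0.098,0,0,0,0,0.02,-0.007,0.098,-0.03,0,0,0,0.02,-0.007,0.098,-0.07,0,0,0,0.02,-0.007,0.098,-0.07,0,0,0,0.02,-0.007,0.098,-0.07,0,0,0,0.02,-0.007,0.098,-0.07,0,0,0,0.02]

```text
clock: 28.62
tcp_pos: [506.8, 14.1, 55.6]
orientation: [-0.209, 3.131, 0.0]
ft_force: [0.5, -0.7, -1.2]
width: 0.379
```

Emit:
apply_moves:
  targets: [0,0.001,-0.006,0,0,0,0.02,0,0.001,-0.012,0,0,0,0.02,0,0.001,-0.016,0,0,0,0.02,0,0.001,-0.016,0,0,0,0.02]

```text
clock: 29.12
tcp_pos: [506.9, 16.0, 39.8]
orientation: [-0.211, 3.131, 0.002]
ft_force: [-2.9, 1.4, 12.7]
width: 0.383
```

Release and go to orange (425,-373).

Emit:
apply_moves:
  targets: [0,0,0.001,0,0,0,0.048,0,0,0.001,0,0,0,0.048,0,0,0.05,0,0,0,0.048,0,0,0.1,0,0,0,0.048,-0.013,-0.06,0.13,0,0,0,0.06,-0.026,-0.12,0.13,0,0,0,0.06,-0.039,-0.18,0.13,0,0,0,0.06,-0.052,-0.24,0.13,0,0,0,0.06]

```text
clock: 30.12
tcp_pos: [453.1, -224.0, 167.8]
orientation: [-0.212, 3.134, 0.0]
ft_force: [1.9, 0.4, -0.7]
width: 0.7
```

Emit:
apply_moves:
  targets: [-0.013,-0.06,0,0,0,0,0.06,-0.026,-0.12,0,0,0,0,0.06,-0.03,-0.149,0,0,0,0,0.06,-0.03,-0.149,0,0,0,0,0.06,-0.03,-0.149,0,0,0,0,0.06]

```text
clock: 30.75
tcp_pos: [424.1, -370.0, 167.1]
orientation: [0.213, -3.134, -0.003]
ft_force: [0.4, -0.4, -0.4]
width: 0.702
```

```bash
python3 -c "
from h import *
look('8')
cv2.imwrite('pics/c8.png',cv2.resize(cv2.imread('pics/s8.png')[90:240,200:400],(800,600),interpolation=cv2.INTER_CUBIC))"
```

```text
tcp [ 424.1 -370.   167.1] jaw [ 2.130e-01 -3.134e+00 -3.000e-03] q7 [ 0.18  0.45  0.71  1.6  -0.31  1.22  2.66] t 30.75 w 0.7
scene red [(array([279. , 202.5]), 120, array([547. ,  29.7,  36. ]))]
scene orange [(array([265.7, 160.2]), 41, array([432.5, 148.8,  36. ])), (array([382.7, 252. ]), 92, array([843.3,  27.2,  36. ])), (array([144.7, 299.4]), 176, array([ 425.7, -373.4,   36. ])), (array([337.2, 345. ]), 61, array([ 842.6, -238.2,   36. ]))]
scene yellow [(array([263.4, 197.2]), 111, array([500.9,  23.6,  36. ]))]
scene green [(array([287.9, 185.6]), 89, array([538.1,  95.5,  36. ]))]
scene blue [(array([370.7, 137.2]), 48, array([662.5, 405.1,  36. ])), (array([295.7, 169.1]), 90, array([526.5, 163. ,  36. ]))]
wrist red [(array([489.4, 293.6]), 248, array([559.4,  35.9,  38. ]))]
wrist orange [(array([63. , 31.6]), 6673, array([ 292.2, -581. ,   38. ])), (array([246.8, 175.4]), 905, array([ 421.5, -373.6,   38. ])), (array([501.9, 250.3]), 134, array([480. ,  11.8,  38. ])), (array([497.1, 379.2]), 186, array([859.1, 325.2,  38. ]))]
wrist yellow [(array([499.8, 268.3]), 290, array([511.3,  28.8,  38. ]))]
wrist green []
wrist blue []
```

View pics/c8.png

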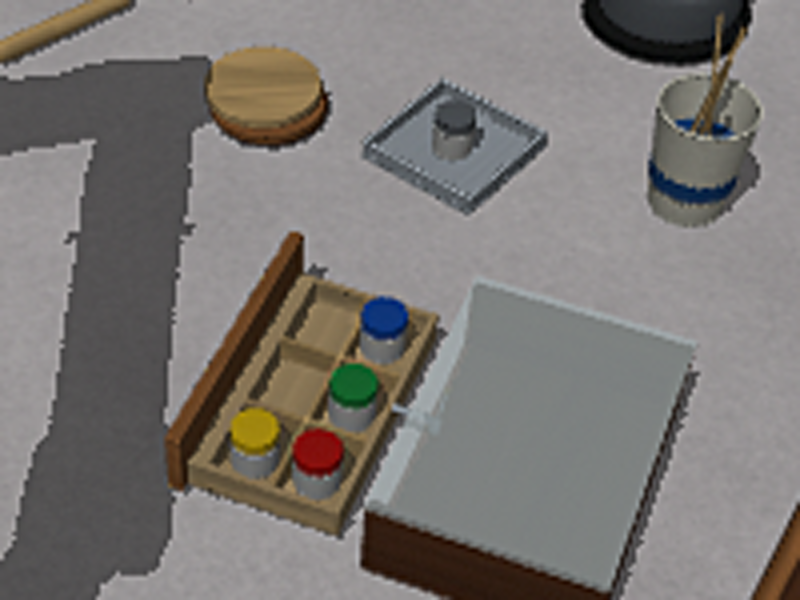

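All four pots stand upright in their cells (yellow front right, red/green/blue rear), grey pot in the tray. Now orange, bound for front left (489,142.6).

Emit:
apply_moves:
  targets: [0,-0.003,-0.05,0,0,0,0.06,0,-0.003,-0.1,0,0,0,0.06,0,-0.003,-0.125,0,0,0,0.06,0,-0.003,-0.143,0,0,0,0.06,0,-0.003,-0.143,0,0,0,0.06,0,-0.003,-0.143,0,0,0,0.02,0,-0.003,-0.143,0,0,0,0.02,0,-0.003,-0.143,0,0,0,0.02]

```text
clock: 31.85
tcp_pos: [424.9, -375.5, 26.6]
orientation: [-0.211, 3.132, -0.003]
ft_force: [-1.1, 0.3, 5.9]
width: 0.382
```

Emit:
apply_moves:
  targets: [0,0,0,0,0,0,0.02,0,0,0.05,0,0,0,0.02,0,0,0.11,0,0,0,0.02,0.008,0.06,0.12,0,0,0,0.02,0.016,0.12,0.12,0,0,0,0.02,0.024,0.18,0.12,0,0,0,0.02,0.032,0.24,0.12,0,0,0,0.02,0.04,0.3,0.12,0,0,0,0.02]

```text
clock: 32.85
tcp_pos: [463.6, -72.7, 145.1]
orientation: [-0.21, 3.134, 0.0]
ft_force: [1.3, 0.2, -1.8]
width: 0.378
```

Emit:
apply_moves:
  targets: [0.008,0.06,0,0,0,0,0.02,0.016,0.12,0,0,0,0,0.02,0.022,0.18,0,0,0,0,0.02,0.025,0.216,0,0,0,0,0.02,0.025,0.216,0,0,0,0,0.02,0.025,0.216,0,0,0,0,0.02]

```text
clock: 33.6
tcp_pos: [488.5, 140.2, 144.8]
orientation: [0.209, -3.134, 0.002]
ft_force: [-0.6, -0.4, -0.1]
width: 0.379
```

Emit:
apply_moves:
  targets: [0,0.002,-0.05,0,0,0,0.02,0,0.002,-0.09,0,0,0,0.02,0,0.002,-0.09,0,0,0,0.02,0,0.002,-0.095,0,0,0,0.02,0,0.002,-0.1,0,0,0,0.02,0,0.002,-0.105,0,0,0,0.02,0,0.002,-0.105,0,0,0,0.02]

```text
clock: 34.48
tcp_pos: [489.5, 143.7, 40.5]
orientation: [-0.211, 3.133, 0.001]
ft_force: [-0.3, 0.1, 0.7]
width: 0.381
```

Emit:
apply_moves:
  targets: [0,0,-0.001,0,0,0,0.02,0,0,-0.002,0,0,0,0.02,0,0,-0.001,0,0,0,0.048,0,0,-0.001,0,0,0,0.048,0,0,0.05,0,0,0,0.048,0,0,0.1,0,0,0,0.048,-0.045,-0.035,0.13,0,0,0,0.048,-0.09,-0.077,0.15,0,0,0,0.048]

```text
clock: 35.48
tcp_pos: [401.4, 68.7, 189.7]
orientation: [-0.213, 3.133, -0.001]
ft_force: [-0.7, -0.6, 0.6]
width: 0.564
```

Emit:
apply_moves:
  targets: [0,0,0,0,0,0,0.048,0,0,0,0,0,0,0.048,0,0,0,0,0,0,0.048]

```text
clock: 35.85
tcp_pos: [401.9, 70.0, 188.0]
orientation: [0.213, -3.134, 0.002]
ft_force: [1.0, -0.2, 0.3]
width: 0.562
```

```bash
python3 -c "
from h import *
look('9')
o=ctrl.get_obs()
a=cv2.resize(cv2.imread('pics/s9.png')[130:280,220:370],(400,400),interpolation=cv2.INTER_CUBIC)
cv2.imwrite('pics/c9.png',np.hstack([a,cv2.resize(cv2.imread('pics/w9.png')[184:384,100:300+100],(400,400*200//300))[:400].repeat(1,0) if 0 else cv2.resize(cv2.imread('pics/w9.png')[150:350,150:350],(400,400))]))"
```

```text
tcp [401.9  70.  188. ] jaw [ 2.130e-01 -3.134e+00  2.000e-03] q7 [-0.78  0.05  0.59  1.95 -0.03  1.15  1.53] t 35.85 w 0.56
scene red [(array([278.9, 202.2]), 114, array([546.2,  30.5,  36. ]))]
scene orange [(array([281.2, 165.9]), 100, array([483.8, 152.3,  36. ])), (array([251.2, 183.9]), 50, array([445.9,  47.2,  36. ])), (array([380.7, 256.3]), 112, array([843.4,  13.1,  36. ])), (array([352.5, 314.2]), 50, array([ 843.3, -159.1,   36. ])), (array([333.2, 353.5]), 46, array([ 842.9, -258.5,   36. ]))]
scene yellow [(array([263.2, 197.2]), 113, array([500.4,  23.3,  36. ]))]
scene green [(array([287.9, 185.3]), 85, array([537.5,  96.5,  36. ]))]
scene blue [(array([295.7, 169.1]), 90, array([526.5, 163. ,  36. ]))]
wrist red [(array([203.2, 292. ]), 102, array([562.4,  32.5,  38. ])), (array([501.9, 373.5]), 182, array([847.7, 813. ,  38. ]))]
wrist orange [(array([449.9, 132.7]), 296, array([319.7, 293.1,  38. ])), (array([246.4, 229.7]), 2036, array([466.9,  74.4,  38. ])), (array([291.4, 258.5]), 69, array([497.7, 131.3,  38. ])), (array([ 14.7, 356.9]), 629, array([ 880.9, -390.5,   38. ]))]
wrist yellow []
wrist green [(array([247.4, 290.8]), 454, array([551.7,  86.8,  38. ]))]
wrist blue [(array([295.4, 289.3]), 85, array([542.5, 145.8,  38. ]))]
```

View pics/c9.png

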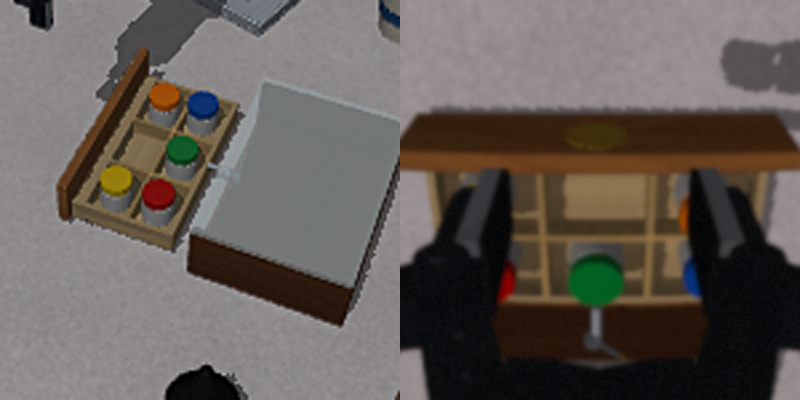

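All five pots upright in their own cells, front middle empty, table clear. Close fingers, go down before the disc.

Emit:
apply_moves:
  targets: [0,-0.001,-0.06,0,0,0,0,0,-0.001,-0.12,0,0,0,0,0,-0.001,-0.16,0,0,0,0,0,-0.001,-0.16,0,0,0,0,0.015,0.001,-0.16,0,0,0,0,0.028,0.003,-0.16,0,0,0,0,0.034,0.004,-0.16,0,0,0,0,0.04,0.005,-0.16,0,0,0,0]

```text
clock: 36.95
tcp_pos: [440.9, 74.2, 29.0]
orientation: [0.211, -3.132, -0.001]
ft_force: [-3.8, -0.9, 2.0]
width: 0.001
```

Emit:
apply_moves:
  targets: [0.006,0.001,0,0,0,0,0,0.014,0.002,0,0,0,0,0,0.024,0.003,0,0,0,0,0,0.035,0.005,0,0,0,0,0,0.046,0.006,0,0,0,0,0,0.057,0.008,0,0,0,0,0,0.066,0.009,0,0,0,0,0,0.072,0.01,0,0,0,0,0]

```text
clock: 37.95
tcp_pos: [514.1, 84.2, 28.4]
orientation: [0.211, -3.135, 0.0]
ft_force: [-3.4, 0.5, 0.2]
width: -0.0
```

Emit:
apply_moves:
  targets: [0.008,0.001,0,0,0,0,0,0.018,0.002,0,0,0,0,0,0.028,0.004,0,0,0,0,0,0.036,0.005,0,0,0,0,0,0.041,0.006,0,0,0,0,0,0.044,0.006,0,0,0,0,0,0.046,0.006,0,0,0,0,0,0.046,0.006,0,0,0,0,0]

```text
clock: 38.95
tcp_pos: [559.8, 90.4, 28.6]
orientation: [-0.211, 3.134, 0.0]
ft_force: [-3.3, -0.5, -1.7]
width: 0.002
```

Emit:
apply_moves:
  targets: [0.002,0,0,0,0,0,0,0.004,0.001,0,0,0,0,0,0.006,0.001,0,0,0,0,0,0.006,0.001,0,0,0,0,0]

```text
clock: 39.45
tcp_pos: [565.9, 91.2, 28.6]
orientation: [-0.211, 3.134, 0.0]
ft_force: [-2.6, -0.1, -1.4]
width: -0.003
```

Emit:
apply_moves:
  targets: [0.002,0,0,0,0,0,0,0.004,0.001,0,0,0,0,0,0.005,0.001,0,0,0,0,0,0.005,0.001,0,0,0,0,0]

```text
clock: 39.95
tcp_pos: [568.0, 91.5, 28.6]
orientation: [0.21, -3.129, -0.0]
ft_force: [-9.7, -1.5, 3.7]
width: -0.0
```

At the stop. Back off straight, then up, wait and look.

Emit:
apply_moves:
  targets: [-0.03,-0.004,0,0,0,0,0,-0.08,-0.011,0,0,0,0,0,-0.14,-0.019,0,0,0,0,0,-0.17,-0.023,0,0,0,0,0,-0.17,-0.023,0.06,0,0,0,0,-0.17,-0.023,0.12,0,0,0,0,-0.17,-0.023,0.17,0,0,0,0,-0.17,-0.023,0.17,0,0,0,0]

```text
clock: 40.95
tcp_pos: [406.7, 70.0, 204.2]
orientation: [-0.208, 3.118, 0.008]
ft_force: [0.1, 0.1, 0.7]
width: 0.003
```

Emit:
apply_moves:
  targets: [0,0,0,0,0,0,0,0,0,0,0,0,0,0,0,0,0,0,0,0,0,0,0,0,0,0,0,0,0,0,0,0,0,0,0,0,0,0,0,0,0,0,0,0,0,0,0,0,0,0,0,0,0,0,0,0]

```text
clock: 41.95
tcp_pos: [400.5, 69.1, 198.6]
orientation: [-0.211, 3.134, 0.0]
ft_force: [-0.1, 0.2, 0.5]
width: -0.0
```

```bash
python3 -c "
from h import *
b=snap('scene','s10');cv2.imwrite('pics/c10.png',cv2.resize(b,(800,600),interpolation=cv2.INTER_CUBIC))
print(ctrl.get_obs()['ft_force'])"
```

```text
[1.12672839 0.77671716 0.44768179]
```

View pics/c10.png

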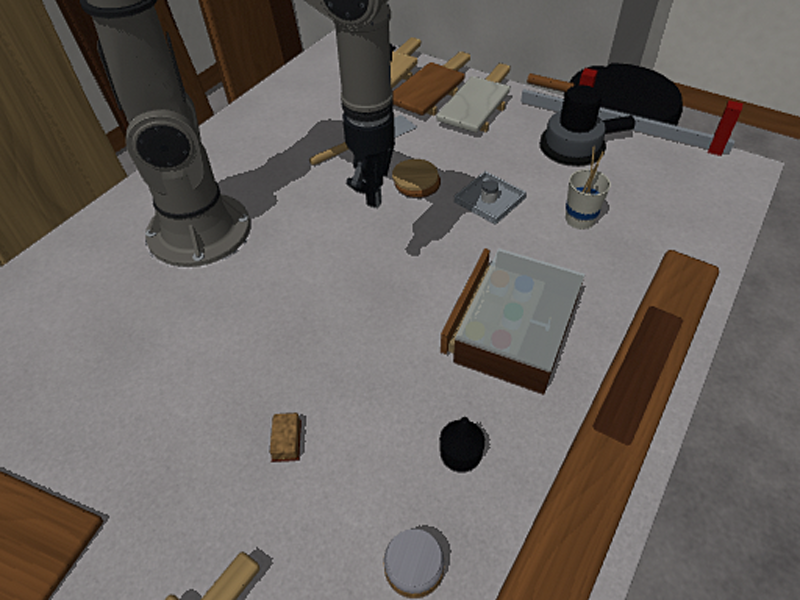

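The drawer is shut, its front in the same pixels as at the start (442–490, 250–350), with the five lids visible through the clear top. The grey pot stands in the tray (490,188), and the bench items have not moved. Handing in.

```bash
python3 -c "
from station import ctrl
print(ctrl.hand_in())"
```

```text
the job is handed in; nothing more can be done
None
```

The job is done and handed in at about 42 s of robot time; the hand-in reports no verdict.

- **Opening and empty pot:** I pressed the drawer once to its stop, at about 9 N, and it slid fully out. The one grey pot there (potY, rear middle cell) now stands upright in the steel tray.
- **Pots on the table:** all five went into the drawer, one to a cell: red rear right, green rear middle, blue rear left, yellow front right and orange front left. The front middle cell is empty.
- **Closing:** I pushed the drawer in to the stop, at about 10 N, and backed off. About 2 s later it was still shut.

**Last checks:** the final scene picture shows the drawer front where it was at the start and the five lids inside. The grey pot is in the tray and no other bench item has visibly moved. The picture before closing showed all the pots upright in their own cells.

**Disagreements:** the wrist and scene cameras differed by 3 to 10 mm on points around the drawer, so I aimed at averaged positions. Blue's lid reading shifted about 6 mm while I handled yellow, but blue still looked upright and inside its cell. I did not measure how flat each pot sits beyond those pictures and the contact force on lowering, which I did not read for orange.

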